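# Jog a sherd round to the index pointer of a photo turntable

### The arm

A 6-joint arm with a two-finger parallel gripper is mounted at the origin on a cart in front of the work surface, level with it; the furniture and walls round the work are solid. World frame = base frame: x ahead of the robot, y to its left, z up, the work surface at z = 0. Lengths are in m, angles in rad, forces in N, time in s.
With the tool pointing down it reaches from about 0.325 to 0.9 m from the base axis. Payload 3.5 kg.
Tool frame: the origin (TCP) lies on the centre line of the jaws, within the pads' length; the fingertips stand 14 mm ahead of it and the grasp point (between the pads) lies 5 mm behind it (ctrl.nose_length is the distance from the TCP to the fingertips, in m); z points along the fingers, y is the direction in which the jaws open and shut (so a half turn about z gives the same grasp; the last joint's range is limited). The gripper opens to 85 mm and grips with 20 to 120 N. Pads are 22 mm wide; open, the fingers measure 114 mm over their backs; the gripper's body (76 mm by 85 mm) begins 54 mm behind the grasp point. The pads swing forward as they close: fully open they stand 13 mm farther back than shut.
Start: joints at [-1.255, 0.276, -0.026, 1.268, 0, 1.467], TCP at [0.254, -0.571, 0.245] pointing down, gripper open.
Joint ranges: [-3.12, 3.12], [-0.85, 1.88], [-1.08, 1.24], [-1.95, 2.15], [-1.57, 1.53], [-3.14, 3.14]. Speed limits (rad/s): [2.57, 2.57, 3.14, 3.14, 3.14, 3.14].

### API

Orientations are given as a unit quaternion [w, x, y, z].
In Python, from workcell import ctrl gives the robot as it stands.
- The arm moves only by the tool drive_tool, never from a script. Its argument "moves" is a list of rows, each a list of 7 numbers: the closure in counts, from 0 (fully open) to 255 (shut), then the shift along the tool's x, y, z in cm, then the turn, a rotation vector about the tool's x, y, z in degrees. In form: [[gripper, tx, ty, tz, ax, ay, az], ...]. A call has 1 to 12 rows; each row is the pose to reach, as a shift and turn from the pose commanded when the call began, along the tool's axes at that moment; what a row does not reach only later rows make up. A row lasts 1/8 s, in which the tool goes at most 62.5 mm and 10.7 degrees, less where a joint would pass 70% of its speed; a pose out of reach is approached as far as the arm can. A call with a gripper value outside its range is refused whole. The fingers move at their own pace and stop on an object; "grip_force" is the grip in N (left out, the last holds). Time passes only in rows, so rows that repeat a pose let the fingers close. It gives the time, the measured TCP pose, the force and the opening at its end, in the units of the state.
- ctrl.get_state(): the state, without advancing time (a new reading comes with each control period).
- ctrl.camera(name): name is "scene" or "side" or "wrist"; returns (picture, depth): 384x512x3 uint8, red, green, blue; 384x512 float32, m along the optical axis (not along the pixel's ray), 0 where there is no reading.
- ctrl.camera_info(name): a dict with "vertical_fov" (degrees; the focal length in pixels is half the picture's height over the tangent of half this angle, whatever the lens; pixels are square), "cx", "cy" (the principal point, pixels), "dist_coeffs" ([k1, k2, p1, p2, k3] as OpenCV has them; the pictures are not rectified), "cam_to_world" (4x4, takes a point from camera to world coordinates); the wrist camera has in their place "hand_eye" (4x4, takes a point from camera to tool coordinates, whose origin is the TCP and whose axes are the flange's). Camera axes: x right, y down, z forward; pixel columns grow to the right and rows downward; lengths in m; the calibration is good to about 2 mm. A picture is of the moment at which its call begins: read the wrist's pose just before it. camera_info takes no time and is no camera call.
- ctrl.job_done(): hands the job in, once; it reports no verdict.
The state is a dict: "time": time; "joints": joint angles; "dq": joint speeds; "effort": joint torques, N m; "eef_pos": TCP position; "tcp_rot": TCP orientation; "contact_force": force on the tool from outside, world axes, zero at the start; "moment": the same for the moment, N m; "width": finger opening in m.
Only numpy, scipy, OpenCV 4.12 (cv2) and the standard library are available. Lean on these libraries where they do the work, as an engineer would, in place of code of your own. Each camera call takes 0.05 s, during which the arm holds its last target.

### The job

Lay the long narrow sherd flat on the middle of the turntable's round rubber pad and let go of it. Then hold the turntable's jog button well down in one long press, and release it when the raised rib on the platter stands in line with the fixed pointer at the rim; the platter runs only while the button is down and cannot be run back, so do not overrun and do not turn it by hand. Leave the other two loose sherds and the nearest clamp where they are.

Things in the scene. Friction and masses are not known exactly. Their poses are not given: they have to be found in the camera images.
- long_sherd: The long narrow pottery sherd, 100 mm along its x, 43 mm along its y, 20 mm high at its two upturned ends but only 12 mm high in the middle, 50 g. Origin: centre of its underside; z up. It lies flat on the desk, in one of three places beside the turntable; pinch it across the middle, along its y.
- square_sherd: Bystander: compact four-cornered sherd, 71 x 68 x 17 mm, loose on the desk in another of the three places. Origin: centre of its underside.
- round_sherd: Bystander: compact many-sided sherd, 69 x 64 x 14 mm, loose on the desk in another of the three places. Origin: centre of its underside.
- clamp_near: Bystander: black spring clamp, 158 x 115 x 26 mm, lying on the desk at the front right. Origin: centre of its underside.
- turntable: Fixed white turntable base, 194 mm across, 34 mm high. In front (x = -150 mm) its console block, 85 x 80 mm, 42 mm high, carries the jog button; at its left rim stands a white pointer post, 14 mm wide (y = 104 to 128 mm, top 61.5 mm above the desk). Origin: on the platter's axis at desk height; x from console to platter (roughly away from the robot), y to the pointer. Stands elsewhere each time.
- platter: Turning black platter, 200 mm across, its top 48 mm above the desk, with a grey rubber pad (140 mm across, 2 mm thick) in the middle and one raised white rib (14 mm wide, radially from 74 to 98 mm, top 61.5 mm above the desk) at its rim. Origin: on the axis at its underside, 36 mm above the desk; the rib lies along its +y.
- pad_centre (a point): Centre of the rubber pad's top face, 50 mm above the desk.
- rib_tip (a point): Top of the outer end of the platter's rib, 98 mm from the axis.
- pointer_tip (a point): Top of the inner end of the fixed pointer, 104 mm from the axis: the rib is in line when rib_tip lies straight inside it.
- jog_top (a point): Centre of the jog button's round black cap (44 mm across), on its top face, 58 mm above the desk when up. Presses straight down.
- jog_joint (a joint): How far the jog button is pressed: 0 up, 0.010 m fully down. Spring return; it yields at 3 N and takes 5.5 N fully down. The platter runs whenever it is pressed more than about 1 mm and is braked at once when it is let up; press at least half way.
- platter_joint (a joint): Angle of the platter from the index (rad): 0 when the rib is in line with the pointer, starts between -1.5 and -0.8, grows counter-clockwise seen from above. While the jog button is down it runs at a steady 0.25 rad/s, carrying whatever lies on it; otherwise it stands braked. It never runs backwards.
There are look-alikes about, which are no part of the job. What is shaped like the long_sherd but red is not meant.

How it is judged:
By the outcome, as a careful person would: the job done as asked, in the order asked, and still so for the second after the job is handed in, with the robot touching nothing.
It also fails if it takes over 48 s, if anything falls off the work surface, if the arm or the gripper's body presses on something with over 40 N, if the wrist force passes 120 N, or if a joint passes its speed limit or range.

## Working session

There is one attempt and no reset: what is moved stays moved. The work goes in short steps, Python scripts to look and compute and a tool call to move; the robot and the scene stay as the last step left them, time stands still between calls to the robot, and variables do not carry over. Pictures are saved under pics/ and viewed, and the job is handed in when it is done.

Besides the shell and the picture viewer there is one more tool, called by a JSON object that holds its "api" and its "payload". drive_tool: Moves the arm, as the interface text tells. Its arguments: {"type":"object","properties":{"moves":{"type":"array","items":{"type":"array","items":{"type":"number"}}},"grip_force":{"type":"number"}},"required":["moves"]}

```bash
ls; mkdir -p pics
cat > h.py <<'E'
import numpy as np, cv2
from workcell import ctrl
def K(name):
    i=ctrl.camera_info(name); f=192/np.tan(np.radians(i["vertical_fov"])/2)
    return np.array([[f,0,i["cx"]],[0,f,i["cy"]],[0,0,1.]]), np.array(i["dist_coeffs"],float), i
def R(q):
    w,x,y,z=q
    from scipy.spatial.transform import Rotation as Ro
    return Ro.from_quat([x,y,z,w]).as_matrix()
def T(name,s=None):
    k,d,i=K(name)
    if "cam_to_world" in i: return np.array(i["cam_to_world"])
    M=np.eye(4); M[:3,:3]=R(s["tcp_rot"]); M[:3,3]=s["eef_pos"]
    return M@np.array(i["hand_eye"])
def rays(name,pts,M):
    k,d,i=K(name); u=cv2.undistortPoints(np.array(pts,float).reshape(-1,1,2),k,d).reshape(-1,2)
    v=np.c_[u,np.ones(len(u))]@M[:3,:3].T
    return M[:3,3],v
def onplane(name,pts,z,M):
    o,v=rays(name,pts,M); return o+v*((z-o[2])/v[:,2])[:,None]
def cloud(name,dep,M):
    k,d,i=K(name); h,w=dep.shape; g=np.stack(np.meshgrid(np.arange(w),np.arange(h)),-1).reshape(-1,2)
    u=cv2.undistortPoints(g.reshape(-1,1,2).astype(float),k,d).reshape(-1,2)
    v=np.c_[u,np.ones(len(u))]*dep.reshape(-1,1)
    P=v@M[:3,:3].T+M[:3,3]; P[dep.ravel()==0]=np.nan
    return P.reshape(h,w,3)
def project(name,P,M):
    k,d,i=K(name); W=np.linalg.inv(M)
    return cv2.projectPoints(np.array(P,float).reshape(-1,1,3),cv2.Rodrigues(W[:3,:3])[0],W[:3,3],k,d)[0].reshape(-1,2)
E
cat > look.py <<'E'
import sys,pickle
from h import *
tag=sys.argv[1]
for n in sys.argv[2:]:
    s=ctrl.get_state(); im,de=ctrl.camera(n); M=T(n,s)
    pickle.dump((im,de,M),open(f"{tag}_{n}.pkl","wb"))
    cv2.imwrite(f"pics/{tag}_{n}.png",cv2.resize(im[:,:,::-1],(768,576),interpolation=cv2.INTER_CUBIC))
print(ctrl.get_state())
E
python3 look.py a scene side wrist
```

```text
pics
{'time': 0.15, 'joints': array([-1.25539790e+00,  2.76957992e-01, -2.75784321e-02,  1.26801429e+00,
        7.16790906e-06,  1.46739692e+00]), 'dq': array([-0.00044652, -0.00326942,  0.00328954, -0.00159518,  0.00175547,
       -0.00140698]), 'effort': array([ 1.81911391e-04, -4.46056938e+01,  2.95639354e+01,  1.05488801e-02,
       -7.62562877e-05, -1.87197713e-05]), 'eef_pos': array([ 0.25397021, -0.57041683,  0.24441082]), 'tcp_rot': array([-8.72651539e-04,  9.78155664e-01,  2.07871902e-01, -8.92444588e-05]), 'contact_force': array([ 0.12767625, -0.53738533, -0.23803517]), 'moment': array([-0.00561326, -0.0046475 ,  0.05749197]), 'width': 0.08571420491919086}
```

View pics/a_scene.png

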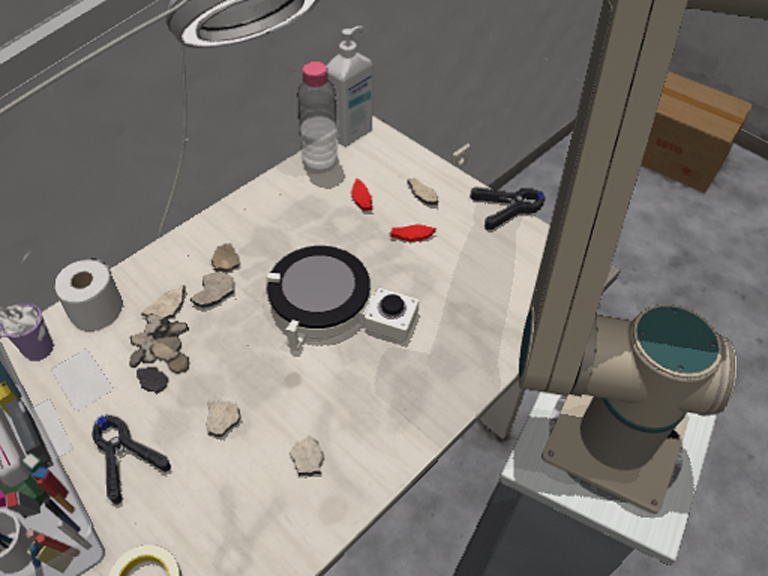

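View pics/a_side.png

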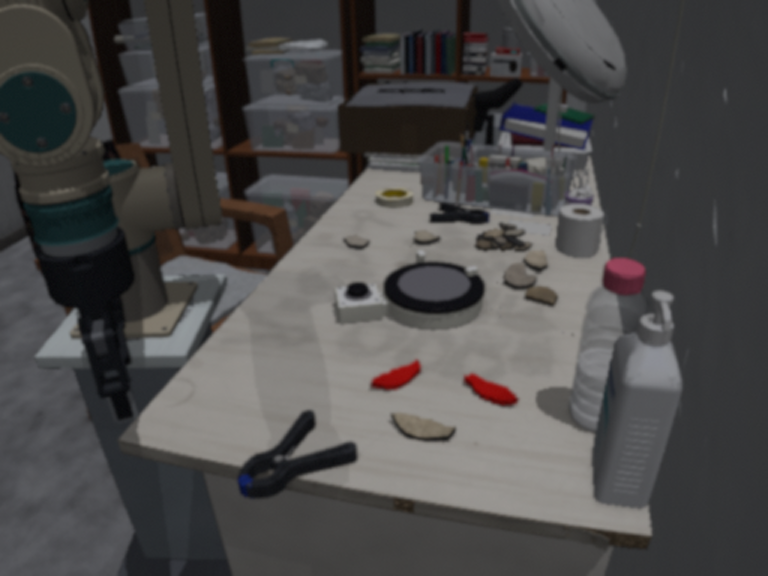

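View pics/a_wrist.png

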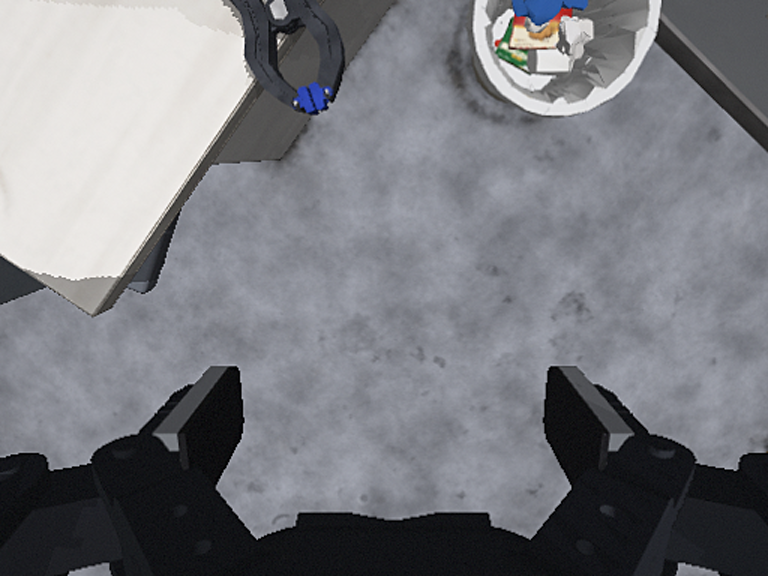

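The scene view shows the tan long sherd at (422,190), with red look-alikes at (361,195) and (413,232). The turntable is at (318,285), the button at (391,304), the pointer at (294,333) and the rib at (273,277). In the side view the sherd is at (422,427).

```bash
cat > m1.py <<'E'
import pickle
from h import *
for n,box in (("scene",(400,170,445,210)),("side",(380,400,465,450))):
    im,de,M=pickle.load(open(f"a_{n}.pkl","rb"))
    P=cloud(n,de,M)
    x0,y0,x1,y1=[int(v/1.5) for v in box]
    H=P[...,2]; m=np.zeros(H.shape,bool); m[y0:y1,x0:x1]=(H[y0:y1,x0:x1]>0.004)
    q=P[m]; print(n,"sherd n",len(q),q[:,:2].mean(0),"zmax",q[:,2].max(),np.median(q[:,2]))
    r=cv2.minAreaRect((q[:,:2]*1000).astype(np.float32)); print(r)
    print(" desk z near", np.nanmedian(H[y0-3:y1+3,x0-3:x1+3]))
    # turntable by depth
    if n=="scene":
        for nm,(u,v) in dict(pad=(318,283),plat=(290,312),btn=(392,304),cons=(408,322),rib=(273,277),pt=(295,327)).items():
            print(nm,P[int(v/1.5),int(u/1.5)])
    else:
        for nm,(u,v) in dict(pad=(434,283),btn=(357,290),rib=(472,271),pt=(421,257)).items():
            print(nm,P[int(v/1.5),int(u/1.5)])
E
python3 m1.py
python3 - <<'E'
import cv2
for n,b in (("scene",(150,150,290,240)),("side",(210,155,340,300))):
    im=cv2.imread(f"pics/a_{n}.png"); 
    import pickle
    a=pickle.load(open(f"a_{n}.pkl","rb"))[0][:,:,::-1]
    c=a[b[1]:b[3],b[0]:b[2]]; f=min(800/c.shape[1],600/c.shape[0]); cv2.imwrite(f"pics/z_{n}.png",cv2.resize(c,None,fx=f,fy=f,interpolation=cv2.INTER_CUBIC)); print(f)
E
```

```text
scene sherd n 235 [ 0.56394741 -0.36570056] zmax 0.02126060245341277 0.010056914642650128
((574.2052001953125, -375.80181884765625), (95.981689453125, 127.62117767333984), 29.828153610229492)
 desk z near 0.0005753558679505444
pad [ 0.60648777 -0.0014059   0.04875249]
plat [0.61472105 0.08474293 0.04704045]
btn [ 0.45754295 -0.02186126  0.05666265]
cons [ 0.41725622 -0.01315782  0.03786041]
rib [0.68414974 0.03594287 0.05889011]
pt [0.58245645 0.11656879 0.06047536]
side sherd n 523 [ 0.56019268 -0.37277657] zmax 0.02040167929346104 0.010049243233086314
((558.02099609375, -371.0750427246094), (44.989166259765625, 95.14569854736328), 51.05770492553711)
 desk z near -4.5344444643213855e-05
pad [ 0.60687681 -0.00396324  0.04910045]
btn [ 0.45912509 -0.04318144  0.05809152]
rib [0.68377088 0.02356508 0.05937529]
pt [0.58671109 0.09905397 0.05539992]
5.714285714285714
4.137931034482759
```

View pics/z_scene.png

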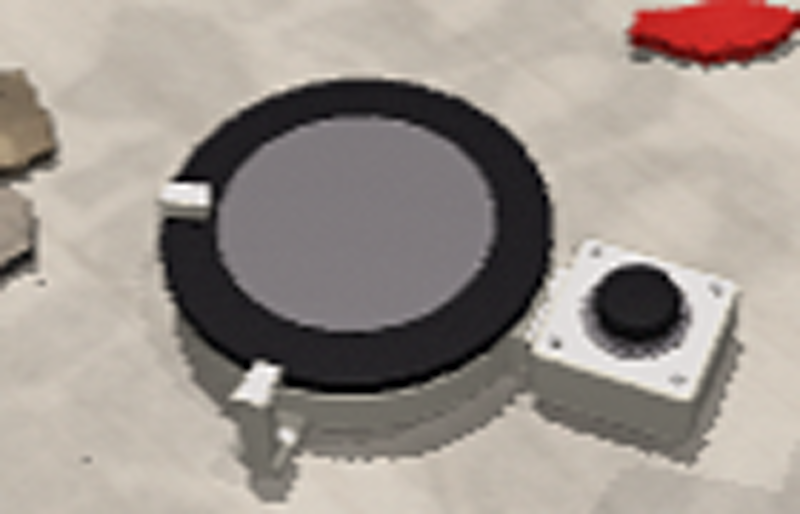

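Run:
```python
from h import *
np.set_printoptions(precision=4,suppress=True)
k,d,i=K("wrist");print(k,d,i["hand_eye"]); s=ctrl.get_state(); print(R(s["tcp_rot"]))
r=R(s["tcp_rot"]); print((r.T@(np.array([.55,-.37,.24])-s["eef_pos"]))*100)
```

```text
[[335.7959   0.     261.8648]
 [  0.     335.7959 192.4974]
 [  0.       0.       1.    ]] [0.0137 0.     0.     0.     0.    ] [[ 0.0006 -0.9647 -0.2634  0.0666]
 [ 1.      0.0006  0.0002  0.    ]
 [ 0.     -0.2634  0.9647 -0.1284]
 [ 0.      0.      0.      1.    ]]
[[ 0.9136  0.4067 -0.0005]
 [ 0.4067 -0.9136  0.0017]
 [ 0.0002 -0.0017 -1.    ]]
[35.1948 -6.2704  0.4586]
```

View pics/z_side.png

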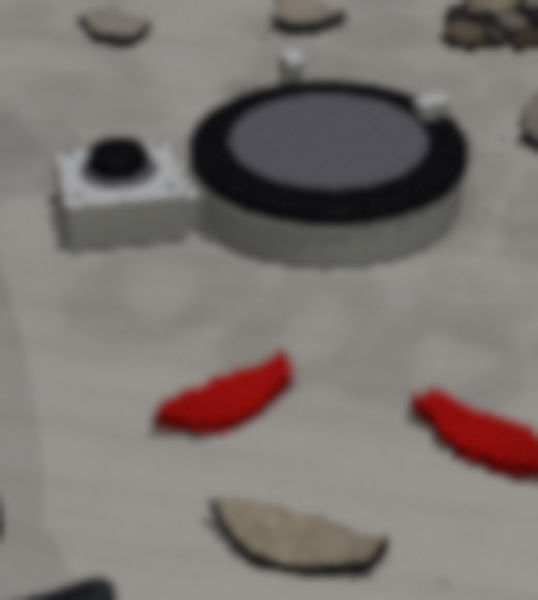

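{"api": "drive_tool", "payload": {"moves": [[0,35,-6,0,0,0,0],[0,35,-6,0,0,0,0],[0,35,-6,0,0,0,0],[0,35,-6,0,0,0,0],[0,35,-6,0,0,0,0],[0,35,-6,0,0,0,0],[0,35,-6,0,0,0,0],[0,35,-6,0,0,0,0],[0,35,-6,0,0,0,0]]}}

```text
time: 1.27
eef_pos: [0.5484, -0.3746, 0.2452]
tcp_rot: [-0.0, 0.978, 0.207, -0.0]
contact_force: [-0.4, 0.3, -0.4]
width: 0.0854
```

```bash
python3 look.py b wrist
```

```text
{'time': 1.325, 'joints': array([-6.96622764e-01,  3.46200191e-01,  6.80627808e-02,  1.29292527e+00,
       -1.71211488e-04,  2.02805830e+00]), 'dq': array([-0.00079361, -0.00129505,  0.00166817, -0.00118808,  0.00176712,
        0.00299617]), 'effort': array([ 3.54172708e-01, -4.82657218e+01,  2.97226453e+01,  2.45913623e-03,
        1.15336463e-02, -1.19860822e-03]), 'eef_pos': array([ 0.54842325, -0.37474281,  0.24527669]), 'tcp_rot': array([-5.18677358e-05,  9.78351638e-01,  2.06949381e-01, -1.49579693e-04]), 'contact_force': array([-0.44450868,  0.53374505,  0.60211352]), 'moment': array([-0.00435864,  0.01599568, -0.02536473]), 'width': 0.08515246535655398}
```

View pics/b_wrist.png

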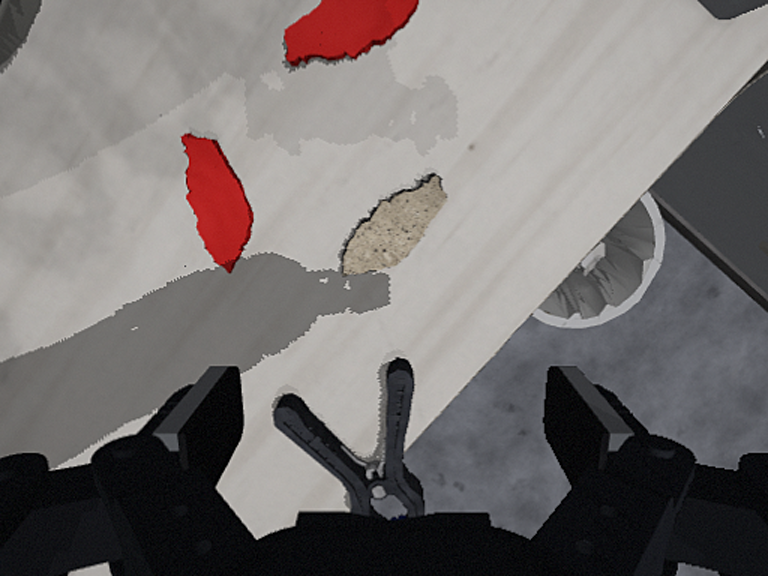

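```bash
cat > m2.py <<'E'
import pickle
from h import *
np.set_printoptions(precision=4,suppress=True)
im,de,M=pickle.load(open("b_wrist.pkl","rb")); n="wrist"
P=cloud(n,de,M); H=P[...,2]
box=(325,165,455,285); x0,y0,x1,y1=[int(v/1.5) for v in box]
print("desk",np.nanmedian(H[y0:y1,x0:x1]))
m=np.zeros(H.shape,np.uint8); m[y0:y1,x0:x1]=H[y0:y1,x0:x1]>0.0035
k,l,st,c=cv2.connectedComponentsWithStats(m); j=1+np.argmax(st[1:,4]); m=l==j
q=P[m]; print(len(q),"zmax",np.percentile(q[:,2],99.5))
(cx,cy),(w,h),a=cv2.minAreaRect((q[:,:2]*1000).astype(np.float32)); print(cx,cy,w,h,a)
L=np.radians(a if w>h else a+90); e=np.array([np.cos(L),np.sin(L)]); f=np.array([-e[1],e[0]])
print("long axis deg",np.degrees(L))
t=(q[:,:2]-np.array([cx,cy])/1000)@e; s=(q[:,:2]-np.array([cx,cy])/1000)@f
for b in range(-50,50,10):
    mm=(t*1000>=b)&(t*1000<b+10)
    if mm.any(): print(b,"s",s[mm].min()*1000,s[mm].max()*1000,"z",np.percentile(q[mm,2],[5,50,95])*1000)
cv2.imwrite("pics/mask.png",(m*255).astype(np.uint8))
# colour-mask cross check, clamp distance
E
python3 m2.py
```

```text
desk 0.0003279010648587488
2440 zmax 0.018585794505326356
560.4962158203125 -369.3193664550781 41.29569625854492 96.88677215576172 74.44649505615234
long axis deg 164.44649505615234
-50 s -5.2477355827145065 13.225838225443072 z [13.2053 16.1655 18.4962]
-40 s -6.774585802016187 16.47265655536467 z [11.92   14.1884 16.1952]
-30 s -14.29111227207773 17.15816354201328 z [ 9.6796 11.5936 13.2696]
-20 s -16.98859897999791 18.465318993247198 z [ 8.3941  9.8754 11.5244]
-10 s -20.005673790887993 20.647873783590093 z [ 7.6621  9.1262 10.5062]
0 s -20.340981260671224 20.18394618725835 z [ 6.2015  9.1946 10.6436]
10 s -20.64781941766344 20.647889368338465 z [ 8.1221  9.9941 11.6395]
20 s -20.001387836467096 18.104342672350366 z [ 9.5894 11.5486 13.3249]
30 s -19.09255077337104 13.252651749206022 z [11.3016 14.372  16.6318]
40 s -16.297795115841826 0.4206067772867922 z [13.6009 16.9261 19.4305]
```

Run:
```python
from h import *
np.set_printoptions(precision=4,suppress=True)
print(ctrl.nose_length)
s=ctrl.get_state(); r=R(s["tcp_rot"]); print(r)
for z in (.07,.016): print((r.T@(np.array([.5605,-.3693,z])-s["eef_pos"]))*100)
print(np.degrees(np.arctan2(r[1,0],r[0,0])))
```

```text
0.014
[[ 0.9143  0.4049 -0.0003]
 [ 0.4049 -0.9143  0.    ]
 [-0.0003 -0.0002 -1.    ]]
[ 1.3294 -0.0058 17.5273]
[ 1.3308 -0.0049 22.9273]
23.88727723141804
```

{"api": "drive_tool", "payload": {"moves": [[0,1.3,0,5,0,0,10],[0,1.3,0,10,0,0,20],[0,1.3,0,15,0,0,30],[0,1.3,0,17,0,0,39.5],[0,1.3,0,17.5,0,0,39.5],[0,1.3,0,17.5,0,0,39.5],[0,1.3,0,17.5,0,0,39.5],[0,1.3,0,17.5,0,0,39.5]], "grip_force": 35}}

```text
time: 2.33
eef_pos: [0.5622, -0.3693, 0.0719]
tcp_rot: [0.001, 0.991, -0.135, 0.001]
contact_force: [0.4, -0.3, -0.0]
width: 0.0855
```

```bash
python3 look.py c wrist
python3 - <<'E'
from h import *
np.set_printoptions(precision=4,suppress=True)
s=ctrl.get_state(); r=R(s["tcp_rot"])
for z in (.016,): print((r.T@(np.array([.5605,-.3693,z])-s["eef_pos"]))*100)
print(np.degrees(np.arctan2(r[1,0],r[0,0])))
E
```

```text
{'time': 2.375, 'joints': array([-6.77151428e-01,  4.84262793e-01, -1.13381267e-01,  9.70968869e-01,
       -9.43828681e-06,  2.73452388e+00]), 'dq': array([ 0.00025196,  0.00258241, -0.00591702, -0.00207397, -0.00021837,
        0.00138282]), 'effort': array([-6.65836455e-02, -5.14444578e+01,  2.59082955e+01, -1.61201146e-02,
       -2.10071034e-03, -3.84133236e-03]), 'eef_pos': array([ 0.56205945, -0.36911701,  0.07161601]), 'tcp_rot': array([ 5.67298879e-04,  9.90895177e-01, -1.34631187e-01,  9.32738532e-04]), 'contact_force': array([-0.74162794,  0.86832311, -0.17500754]), 'moment': array([ 0.01026429,  0.03667818, -0.01728714]), 'width': 0.08539364899775947}
[-0.1565  0.0544  5.5613]
-15.474546779910156
```

View pics/c_wrist.png

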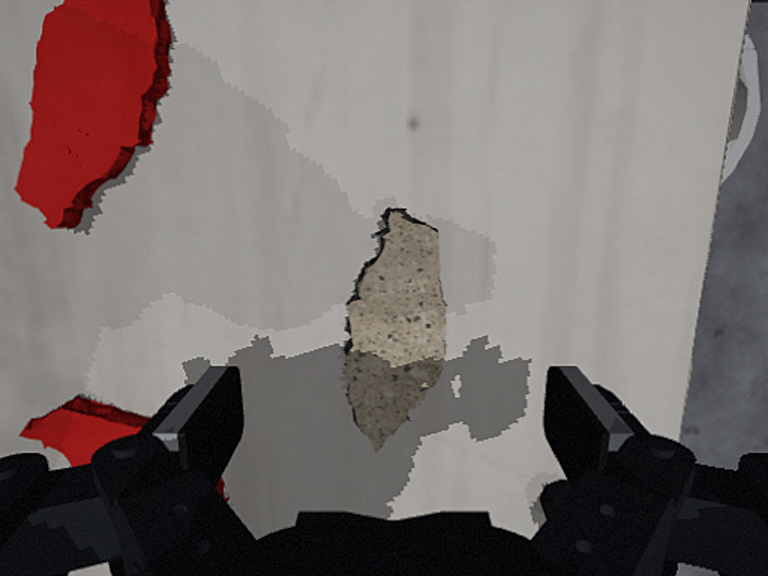

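Run:
```python
from h import *
import pickle
np.set_printoptions(precision=1,suppress=True)
im,de,M=pickle.load(open("c_wrist.pkl","rb"))
s=ctrl.get_state(); r=R(s["tcp_rot"])
p=onplane("wrist",np.array([[225,490],[222,470],[150,415],[80,396],[25,432],[60,225],[80,465],[395,212],[378,445]])/1.5,0.012,M)
print(((p-s["eef_pos"])@r)*1000)
im,de,M=pickle.load(open("b_wrist.pkl","rb"))
hsv=cv2.cvtColor(im,cv2.COLOR_RGB2HSV); m=((hsv[...,1]>180)&(hsv[...,2]>80)).astype(np.uint8); ys,xs=np.nonzero(m)
q=onplane("wrist",np.c_[xs,ys],0.008,M); t=((q-np.array([.5605,-.3693,0]))@r)*1000
l=t[xs<200]; print(l.min(0),l.max(0)); i=np.argmax(l[:,1]);print(l[i]); 
n=l[np.abs(l[:,0])<20]; print(n.max(0) if len(n) else "none near")
```

```text
[[ -74.8  -72.3   59.4]
 [ -64.9  -72.8   59.4]
 [ -38.8 -100.2   59.5]
 [ -30.  -127.5   59.4]
 [ -46.4 -152.7   59.4]
 [  39.9 -123.7   59.6]
 [ -62.2 -132.6   59.4]
 [  45.     1.    59.7]
 [ -53.    -6.    59.5]]
[-103.6 -153.    -8.3] [ 65.2 -73.5  -8. ]
[-101.9  -73.5   -8.3]
none near
```

{"api": "drive_tool", "payload": {"moves": [[0,-0.2,0,4,0,0,0],[0,-0.2,0,5.5,0,0,0],[0,-0.2,0,5.5,0,0,0],[0,-0.2,0,5.5,0,0,0],[255,-0.2,0,5.5,0,0,0],[255,-0.2,0,5.5,0,0,0],[255,-0.2,0,5.5,0,0,0],[255,-0.2,0,5.5,0,0,0],[255,-0.2,0,5.5,0,0,0],[255,-0.2,0,5.5,0,0,0]], "grip_force": 35}}

```text
time: 3.62
eef_pos: [0.5599, -0.3686, 0.0164]
tcp_rot: [0.001, 0.991, -0.135, 0.001]
contact_force: [-0.5, 0.0, 5.6]
width: 0.0395
```

```bash
python3 look.py d wrist
```

```text
{'time': 3.675, 'joints': array([-6.78430579e-01,  5.40295198e-01, -1.57979415e-01,  8.70995690e-01,
       -3.55703315e-04,  2.73391451e+00]), 'dq': array([-0.00124084,  0.00181991, -0.00145635,  0.00092097, -0.00051144,
        0.00055676]), 'effort': array([ 3.18587143e-01, -4.87287819e+01,  2.25180352e+01, -3.73570416e-01,
        1.92661090e-01, -3.90525878e-03]), 'eef_pos': array([ 0.55992544, -0.36861975,  0.01637647]), 'tcp_rot': array([ 5.46553762e-04,  9.90850304e-01, -1.34963187e-01,  5.61335180e-04]), 'contact_force': array([-1.44098633,  0.67322593,  5.56604596]), 'moment': array([-0.00629316,  0.26956449, -0.00455076]), 'width': 0.03956770470304255}
```

View pics/d_wrist.png

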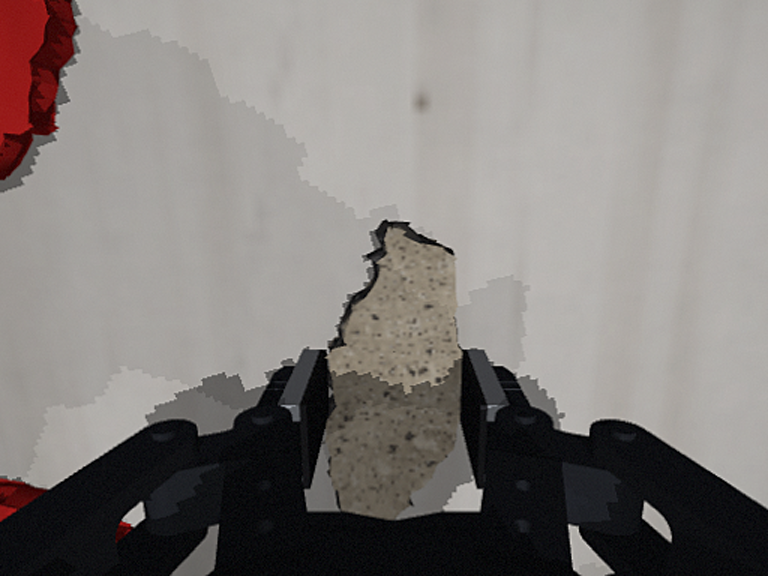

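{"api": "drive_tool", "payload": {"moves": [[255,0,0,-3,0,0,0],[255,0,0,-8,0,0,0],[255,0,0,-14,0,0,0],[255,-2,-5,-19,0,0,-8],[255,-4,-10,-23,0,0,-16],[255,-7,-15,-23,0,0,-24],[255,-9,-20,-23,0,0,-32],[255,-11,-25,-23,0,0,-39.5],[255,-13,-29,-23,0,0,-39.5],[255,-13,-29,-23,0,0,-39.5],[255,-13,-29,-23,0,0,-39.5],[255,-13,-29,-23,0,0,-39.5]]}}

```text
time: 5.18
eef_pos: [0.512, -0.0548, 0.2451]
tcp_rot: [0.0, 0.978, 0.207, -0.0]
contact_force: [0.4, -0.2, 0.0]
width: 0.0395
```

```bash
python3 look.py e wrist
```

```text
{'time': 5.225, 'joints': array([-2.32358350e-01,  8.15391886e-02, -2.62113168e-01,  1.22720767e+00,
       -1.19355182e-04,  2.49211670e+00]), 'dq': array([-0.00073329,  0.00022951,  0.00040644,  0.00040491, -0.00035208,
        0.00205466]), 'effort': array([ 2.64314041e-01, -3.41519773e+01,  2.94579363e+01,  1.20197941e-02,
        9.30317910e-03, -1.37144623e-03]), 'eef_pos': array([ 0.51201035, -0.05491099,  0.24513018]), 'tcp_rot': array([ 4.03779318e-05,  9.78330329e-01,  2.07050148e-01, -5.42714555e-05]), 'contact_force': array([ 1.18273515,  0.2225786 , -0.34078755]), 'moment': array([-0.03071782, -0.01770229, -0.0183789 ]), 'width': 0.039716074758593255}
```

View pics/e_wrist.png

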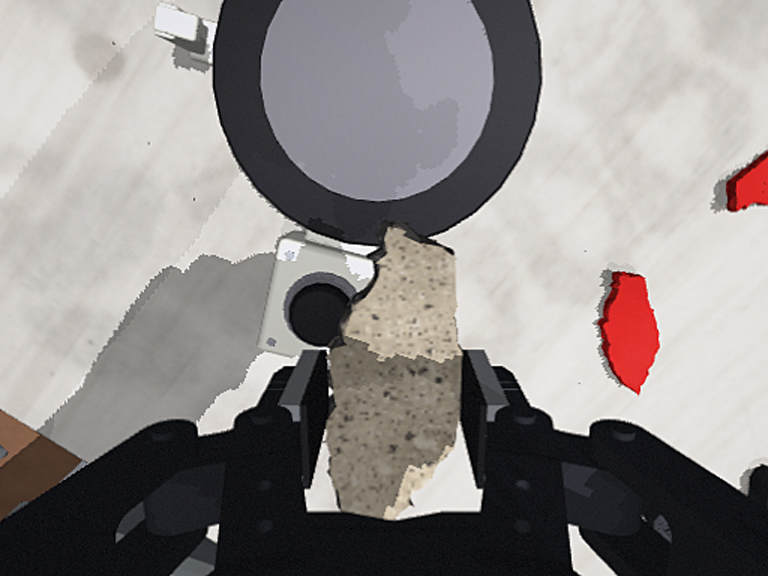

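```bash
cat > pad.py <<'E'
import pickle,sys
from h import *
np.set_printoptions(precision=4,suppress=True)
from scipy.optimize import least_squares
def circ(p):
    A=np.c_[2*p[:,:2],np.ones(len(p))]; b=(p[:,:2]**2).sum(1); s=np.linalg.lstsq(A,b,rcond=None)[0]
    f=lambda v:np.hypot(p[:,0]-v[0],p[:,1]-v[1])-v[2]
    o=least_squares(f,[s[0],s[1],np.sqrt(s[2]+s[0]**2+s[1]**2)],loss="soft_l1",f_scale=.001); return o.x,np.sqrt(np.mean(f(o.x)**2))
if __name__=="__main__":
  for tag,n in [a.split("_") for a in sys.argv[1:]]:
    im,de,M=pickle.load(open(f"{tag}_{n}.pkl","rb")); g=cv2.cvtColor(im,cv2.COLOR_RGB2GRAY).astype(float)
    c0=np.array([.606,0.0,.05])
    for R0,z,lo,hi,rng in ((.07,.05,1,-1,.010),(.1,.048,-1,1,.010)):
      c=c0.copy(); c[2]=z
      for it in range(3):
        pts=[]
        for a in np.radians(np.arange(0,360,3)):
            rr=np.arange(R0-rng,R0+rng,.0005)
            P=c+np.c_[rr*np.cos(a),rr*np.sin(a),0*rr]
            uv=project(n,P,M)
            if (uv.min()<2) or uv[:,0].max()>509 or uv[:,1].max()>381 : continue
            v=cv2.remap(g.astype(np.float32),uv[:,0].astype(np.float32).reshape(1,-1),uv[:,1].astype(np.float32).reshape(1,-1),cv2.INTER_LINEAR).ravel()
            d=np.gradient(cv2.GaussianBlur(v.reshape(1,-1),(9,1),0).ravel())*(-1 if R0<.08 else 1)
            dd=cloud_d(de,uv) if False else None
            k=np.argmax(d)
            if d[k]>0.8 and 2<k<len(rr)-3: pts.append(P[k])
        p=np.array(pts)
        if len(p)<8: print(tag,n,"few");break
        x,e=circ(p); c=np.array([x[0],x[1],z])
        # drop outliers
      print(tag,n,R0,"centre",x[:2],"r",x[2],"rms",e,len(p))
E
python3 pad.py a_scene a_side e_wrist
python3 - <<'E'
import sys; sys.path.insert(0,".")
from h import *; import pickle
im,de,M=pickle.load(open("e_wrist.pkl","rb")); P=cloud("wrist",de,M)
for u,v in ((320,60),(420,60),(378,100),(310,190),(320,315),(500,40),(170,22)): print(u,v,P[int(v/1.5),int(u/1.5)])
p=onplane("wrist",np.array([[318,314]])/1.5,.058,M);print("button",p)
for t,n,uv in (("a","scene",(392,304)),("a","side",(357,290))):
  M=pickle.load(open(f"{t}_{n}.pkl","rb"))[2]; print(n,onplane(n,np.array([uv])/1.5,.058,M))
E
```

```text
a scene 0.07 centre [ 0.6062 -0.0001] r 0.06978158539961658 rms 0.0006313687834985707 120
a scene 0.1 centre [0.6041 0.003 ] r 0.10057045073639892 rms 0.0019480278689991417 119
a side 0.07 centre [ 0.6062 -0.0065] r 0.07113527590065764 rms 0.0013144469259129387 120
a side 0.1 centre [ 0.6053 -0.0154] r 0.10127421699455337 rms 0.003007163695571082 120
e wrist 0.07 centre [ 0.6047 -0.003 ] r 0.06937493182232685 rms 0.00023827838901194464 81
e wrist 0.1 centre [ 0.6042 -0.0032] r 0.09859367767356206 rms 0.0014197040827311715 74
320 60 [0.60249341 0.03257941 0.05045142]
420 60 [ 0.6267657  -0.02156068  0.04934453]
378 100 [ 0.59686496 -0.007442    0.04922622]
310 190 [0.52992849 0.01138418 0.04733617]
320 315 [ 0.4580359  -0.02602079  0.05770791]
500 40 [ 0.65620904 -0.05953375  0.04785342]
170 22 [0.58584061 0.11379298 0.06216929]
button [[ 0.45838509 -0.02486408  0.058     ]]
scene [[ 0.45517879 -0.01934537  0.058     ]]
side [[ 0.45918035 -0.04497144  0.058     ]]
```

{"api": "drive_tool", "payload": {"moves": [[255,5,-0.5,3,0,0,0],[255,10.6,-1.1,8,0,0,0],[255,10.6,-1.1,13,0,0,0],[255,10.6,-1.1,15.5,0,0,0],[255,10.6,-1.1,16.7,0,0,0],[255,10.6,-1.1,17.3,0,0,0],[255,10.6,-1.1,17.6,0,0,0],[255,10.6,-1.1,17.6,0,0,0]]}}

```text
time: 6.22
eef_pos: [0.6049, -0.001, 0.0705]
tcp_rot: [0.0, 0.978, 0.208, 0.001]
contact_force: [0.0, -0.3, -0.5]
width: 0.0396
```

{"api": "drive_tool", "payload": {"moves": [[255,0,0,0.15,0,0,0],[255,0,0,0.25,0,0,0],[255,0,0,0.3,0,0,0],[255,0,0,0.3,0,0,0]]}}

```text
time: 6.72
eef_pos: [0.6041, -0.0007, 0.0665]
tcp_rot: [0.0, 0.978, 0.208, 0.0]
contact_force: [0.7, 0.5, 1.5]
width: 0.0396
```

```bash
python3 look.py f wrist scene
```

```text
{'time': 6.825, 'joints': array([-1.07994438e-01,  3.86229526e-01, -2.80326620e-01,  9.04135928e-01,
        2.23480663e-05,  2.61471070e+00]), 'dq': array([ 6.47537249e-04,  1.46498584e-05, -7.30613677e-04,  1.16368570e-03,
        1.77896215e-04,  1.22246519e-03]), 'effort': array([-5.97468484e-02, -4.51197374e+01,  2.46899700e+01, -1.25289266e-01,
       -1.39815742e-02, -1.78027727e-03]), 'eef_pos': array([ 0.60414409, -0.00061484,  0.06643369]), 'tcp_rot': array([5.65471560e-06, 9.78146716e-01, 2.07915846e-01, 5.30100553e-05]), 'contact_force': array([-0.40506908, -0.32384551,  0.59026914]), 'moment': array([-0.00752055,  0.05300881, -0.05378876]), 'width': 0.03972083540966121}
```

View pics/f_wrist.png

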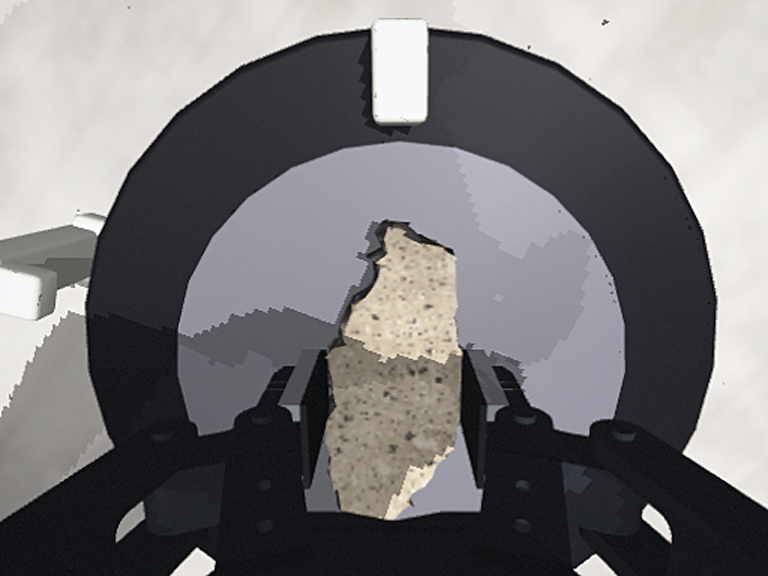

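```bash
sed -i 's/cloud_d(de,uv) if False else None/None/' pad.py; python3 pad.py f_wrist
python3 - <<'E'
from h import *
import pickle
np.set_printoptions(precision=4,suppress=True)
im,de,M=pickle.load(open("f_wrist.pkl","rb"));P=cloud("wrist",de,M)
for u,v in ((300,200),(520,200),(400,180),(400,70),(390,260),(400,330),(360,420)): print(u,v,P[int(v/1.5),int(u/1.5)])
c=onplane("wrist",np.array([[383,26],[420,26],[374,118],[425,118],[375,60],[426,60]])/1.5,.0615,M);print(c)
E
```

```text
f wrist 0.07 centre [ 0.6048 -0.0031] r 0.06937793581100948 rms 0.002258497279192193 85
f wrist 0.1 centre [ 0.6055 -0.0026] r 0.09787973540816514 rms 0.0013690144940908249 64
300 200 [0.6422 0.045  0.0507]
520 200 [ 0.6674 -0.0118  0.0497]
400 180 [0.6585 0.0216 0.0498]
400 70 [0.6831 0.0329 0.0621]
390 260 [0.6399 0.016  0.0665]
400 330 [0.6215 0.0051 0.0615]
360 420 [0.5893 0.0035 0.0583]
[[0.6903 0.0403 0.0615]
 [0.6939 0.0322 0.0615]
 [0.6703 0.034  0.0615]
 [0.6755 0.0223 0.0615]
 [0.6827 0.0391 0.0615]
 [0.6877 0.0277 0.0615]]
```

{"api": "drive_tool", "payload": {"moves": [[255,0,0,-0.3,0,0,0],[255,0,0.25,-0.3,0,0,0],[255,0,0.25,-0.1,0,0,0],[255,0,0.25,0.05,0,0,0],[255,0,0.25,0.05,0,0,0],[255,0,0.25,0.05,0,0,0]]}}

```text
time: 7.58
eef_pos: [0.6052, -0.0031, 0.0664]
tcp_rot: [0.0, 0.978, 0.208, 0.0]
contact_force: [-2.1, -0.0, 4.9]
width: 0.0396
```

{"api": "drive_tool", "payload": {"moves": [[60,0,0,0,0,0,0],[20,0,0,0,0,0,0],[0,0,0,0,0,0,0],[0,0,0,0,0,0,0],[0,0,0,0,0,0,0],[0,0,0,-2,0,0,0],[0,0,0,-6,0,0,0],[0,0,0,-12,0,0,0],[0,0,0,-18,0,0,0],[0,0,0,-23,0,0,0],[0,0,0,-23,0,0,0],[0,0,0,-23,0,0,0]]}}

```text
time: 9.07
eef_pos: [0.6048, -0.003, 0.2954]
tcp_rot: [-0.0, 0.978, 0.208, -0.0]
contact_force: [-0.0, 0.0, -0.1]
width: 0.0855
```

```bash
python3 look.py g wrist scene;python3 pad.py g_wrist
```

```text
{'time': 9.175, 'joints': array([-1.11720789e-01,  2.21182536e-01,  4.10183219e-03,  1.35746020e+00,
        6.04207646e-06,  2.61115642e+00]), 'dq': array([-0.00180219,  0.00392972, -0.0060121 ,  0.00096268, -0.00019538,
        0.00121746]), 'effort': array([ 1.59836083e-02, -4.31549799e+01,  3.08143437e+01, -8.81620526e-04,
        3.32707123e-04, -4.12006429e-06]), 'eef_pos': array([ 0.60393735, -0.00284817,  0.29366906]), 'tcp_rot': array([-5.93742613e-04,  9.78162888e-01,  2.07831322e-01, -1.77565345e-03]), 'contact_force': array([ 0.05500823, -0.14082542,  0.31736456]), 'moment': array([ 0.02697579,  0.01089496, -0.00753466]), 'width': 0.08545768602410737}
g wrist 0.07 centre [ 0.6046 -0.0029] r 0.06944000110864663 rms 0.00022807429575115844 120
g wrist 0.1 centre [ 0.6051 -0.0027] r 0.09866716374753899 rms 0.0009021158506891695 120
```

View pics/g_wrist.png

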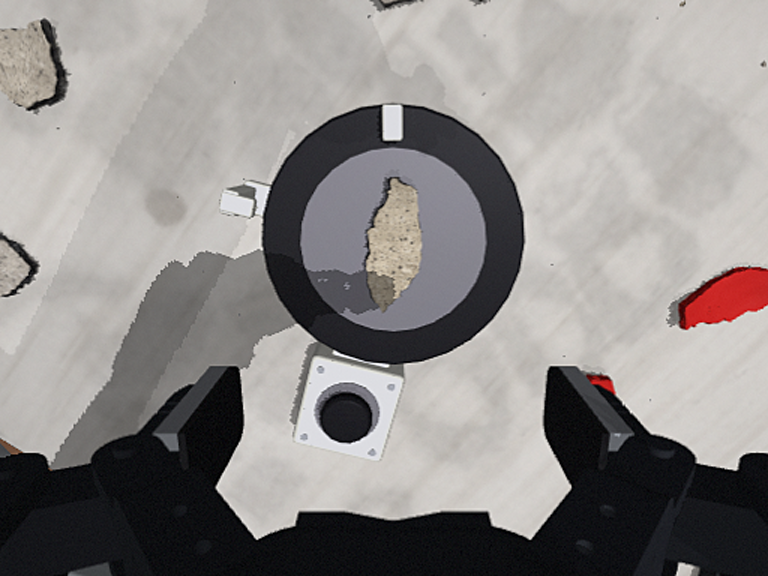

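View pics/g_scene.png

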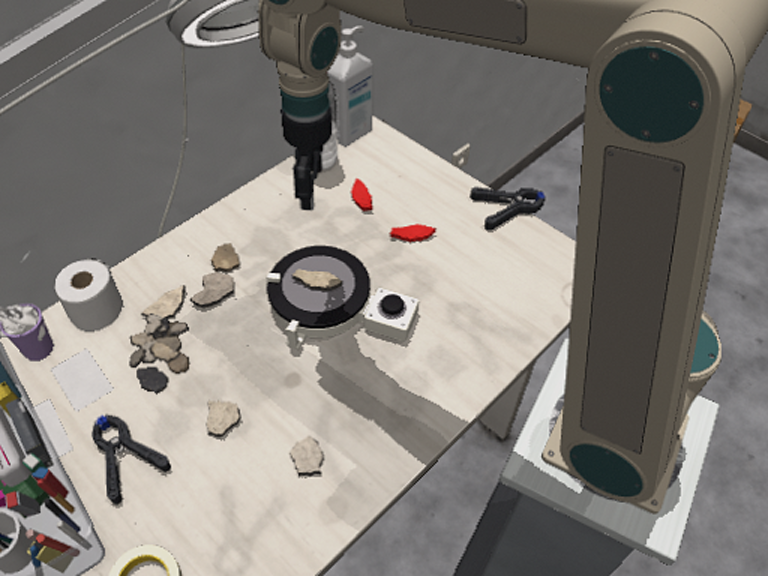

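```bash
cat > ang.py <<'E'
import pickle,sys
from h import *
np.set_printoptions(precision=4,suppress=True)
def top(g,P,H,c,lo,hi,z0,z1):
    r=np.hypot(P[...,0]-c[0],P[...,1]-c[1])
    m=(r>lo)&(r<hi)&(H>z0)&(H<z1); return m
def ang(tag,n,c,verbose=True):
    im,de,M=pickle.load(open(f"{tag}_{n}.pkl","rb"))
    return angi(im,de,M,n,c)
def angi(im,de,M,n,c):
    k,d,i=K(n); hsv=cv2.cvtColor(im,cv2.COLOR_RGB2HSV)
    # every pixel onto the rib-top plane
    h,w=de.shape; g=np.stack(np.meshgrid(np.arange(w),np.arange(h)),-1).reshape(-1,2)
    Q=onplane(n,g,.0615,M).reshape(h,w,3); H=cloud(n,de,M)[...,2]
    r=np.hypot(Q[...,0]-c[0],Q[...,1]-c[1]); th=np.arctan2(Q[...,1]-c[1],Q[...,0]-c[0])
    out={}
    for nm,lo,hi in (("rib",.078,.096),("ptr",.104,.128)):
        m=(r>lo)&(r<hi)&(np.abs(H-.0615)<.004)&(hsv[...,2]>100)&(th>-.5)&(th<2.6)
        if m.sum()<4: out[nm]=None; continue
        q=Q[m]-np.array([c[0],c[1],0]); a=np.arctan2(q[:,1],q[:,0]); a0=np.median(a)
        # lateral midpoint (mid of extremes) per rotation
        rr=np.hypot(q[:,0],q[:,1]); lat=rr*np.sin(a-a0); mid=(np.percentile(lat,2)+np.percentile(lat,98))/2
        out[nm]=(m.sum(),np.degrees(a0+mid/rr.mean()),"w",(np.percentile(lat,98)-np.percentile(lat,2))*1000,"r",rr.min()*1000,rr.max()*1000,"z",np.median(H[m]))
    return out
if __name__=="__main__":
    for a in sys.argv[1:]:
        t,n=a.split("_"); c={"scene":(.6062,-.0001),"wrist":(.6047,-.003),"side":(.6062,-.0065)}[n]
        o=ang(t,n,c); print(a,o)
        if o["rib"] and o["ptr"]: print("   diff deg",o["rib"][1]-o["ptr"][1], np.radians(o["rib"][1]-o["ptr"][1]))
E
python3 ang.py g_wrist g_scene a_scene e_wrist f_scene a_side
python3 - <<'E'
from h import *
import pickle
im,de,M=pickle.load(open("g_wrist.pkl","rb"));P=cloud("wrist",de,M)
Q=P[...,:2]-np.array([.458,-.025]); m=(np.hypot(Q[...,0],Q[...,1])<.045)&(P[...,2]>.052)
(x,y),r=cv2.minEnclosingCircle((P[m][:,:2]*1000).astype(np.float32)); print("btn",m.sum(),x,y,r,np.median(P[m][:,2]))
# sherd on pad
hh=P[...,2]; c=np.array([.6047,-.003]); rr=np.hypot(P[...,0]-c[0],P[...,1]-c[1]); m=(rr<.066)&(hh>.0545)
print(cv2.minAreaRect((P[m][:,:2]*1000).astype(np.float32)),P[m][:,2].max())
E
```

```text
g_wrist {'rib': (np.int64(247), np.float64(24.613686715973945), 'w', np.float64(12.362149863776219), 'r', np.float64(78.22405826272336), np.float64(95.91662898391832), 'z', np.float64(0.06126291407994511)), 'ptr': (np.int64(327), np.float64(98.75840746754021), 'w', np.float64(16.177972315650226), 'r', np.float64(104.0310724643455), np.float64(127.34542445321331), 'z', np.float64(0.06095025719100339))}
   diff deg -74.14472075156627 -1.294069500086596
g_scene {'rib': (np.int64(25), np.float64(26.185542378313734), 'w', np.float64(15.698196276241326), 'r', np.float64(78.17350528369013), np.float64(95.94338601680845), 'z', np.float64(0.06145361472133626)), 'ptr': (np.int64(36), np.float64(99.1806491696613), 'w', np.float64(13.930577928472564), 'r', np.float64(105.42492933848591), np.float64(127.56904037501735), 'z', np.float64(0.061779058984529844))}
   diff deg -72.99510679134755 -1.2740049513538882
a_scene {'rib': (np.int64(26), np.float64(26.085057273043827), 'w', np.float64(15.365218425683654), 'r', np.float64(78.17350528369013), np.float64(95.23893678205404), 'z', np.float64(0.06108
[... 899 characters left out ...]
g -73.03345935449178 -1.2746743298573342
a_side {'rib': (np.int64(16), np.float64(22.68730005713307), 'w', np.float64(15.85270873064585), 'r', np.float64(78.39599302048276), np.float64(95.83704237257132), 'z', np.float64(0.06049000770684093)), 'ptr': (np.int64(15), np.float64(100.13347860173461), 'w', np.float64(14.647302082966165), 'r', np.float64(107.84967090207783), np.float64(125.05488366607726), 'z', np.float64(0.06029581495711023))}
   diff deg -77.44617854460154 -1.351690808690687
btn 899 457.5228271484375 -25.80191421508789 21.562509536743164 0.057905184187522996
((606.0844116210938, -3.4469757080078125), (86.80953216552734, 121.60507202148438), 54.54766082763672) 0.37741548084351006
```

{"api": "drive_tool", "payload": {"moves": [[255,-5,-1.4,0,0,0,0],[255,-10,-2.7,2,0,0,0],[255,-14.4,-3.9,6,0,0,0],[255,-14.4,-3.9,12,0,0,0],[255,-14.4,-3.9,17,0,0,0],[255,-14.4,-3.9,19.5,0,0,0],[255,-14.4,-3.9,20.5,0,0,0],[255,-14.4,-3.9,20.5,0,0,0],[255,-14.4,-3.9,20.5,0,0,0]], "grip_force": 20}}

```text
time: 10.3
eef_pos: [0.4588, -0.0261, 0.0918]
tcp_rot: [0.0, 0.978, 0.208, 0.001]
contact_force: [0.5, 0.4, 0.5]
width: 0.0004
```

```bash
python3 look.py h wrist scene; python3 ang.py h_scene
python3 - <<'E'
from h import *
s=ctrl.get_state(); r=R(s["tcp_rot"]);print((r.T@(np.array([.4575,-.0256,.065])-s["eef_pos"]))*100)
E
```

```text
{'time': 10.4, 'joints': array([-1.97600384e-01,  1.24312211e-01, -5.69163546e-01,  8.74608998e-01,
        1.54798103e-05,  2.52513328e+00]), 'dq': array([-0.00241428, -0.00156312, -0.00299901, -0.00028441, -0.00034085,
       -0.00114282]), 'effort': array([-2.22603812e-03, -3.07283306e+01,  2.39895844e+01,  4.63479431e-03,
       -1.09781317e-05, -1.83140756e-06]), 'eef_pos': array([ 0.45896416, -0.02610618,  0.092084  ]), 'tcp_rot': array([5.29625738e-04, 9.78148782e-01, 2.07901712e-01, 1.24808293e-03]), 'contact_force': array([0.03625119, 0.10556417, 1.29247314]), 'moment': array([0.0095286, 0.0203477, 0.0125718]), 'width': -7.283221271107641e-05}
h_scene {'rib': (np.int64(25), np.float64(25.91464406513431), 'w', np.float64(15.285688713864133), 'r', np.float64(78.17350528369013), np.float64(95.23893678205404), 'z', np.float64(0.06171227945950841)), 'ptr': (np.int64(38), np.float64(99.08534107023247), 'w', np.float64(15.541561897852725), 'r', np.float64(105.42492933848591), np.float64(127.57735732567069), 'z', np.float64(0.06094966528437462))}
   diff deg -73.17069700509816 -1.277069578718117
[-0.11918781 -0.11000383  2.70797411]
```

View pics/h_scene.png

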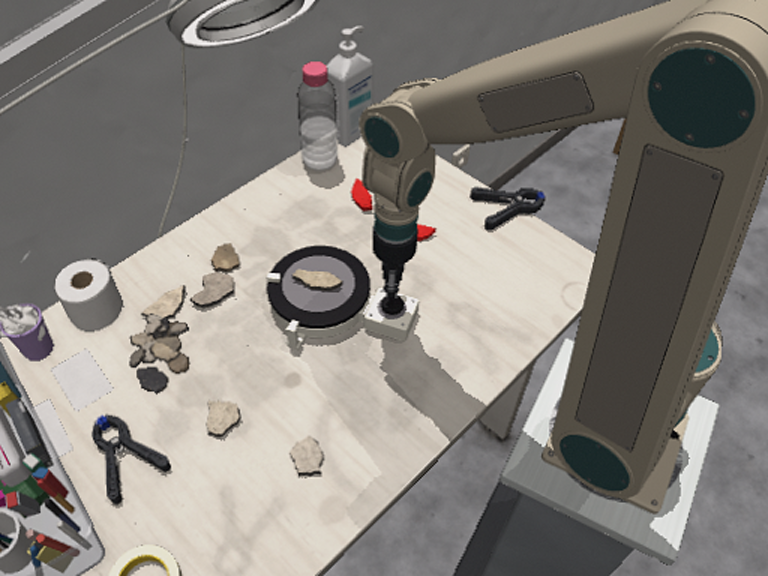

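View pics/h_wrist.png

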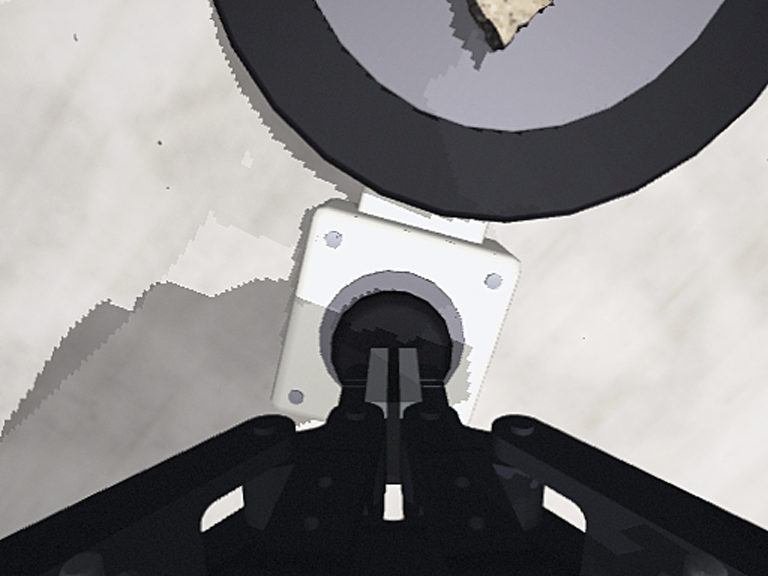

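{"api": "drive_tool", "payload": {"moves": [[255,-0.1,-0.1,1.6,0,0,0],[255,-0.1,-0.1,1.6,0,0,0],[255,-0.1,-0.1,2.7,0,0,0],[255,-0.1,-0.1,2.7,0,0,0],[255,-0.1,-0.1,2.7,0,0,0],[255,-0.1,-0.1,2.7,0,0,0]]}}

```text
time: 11.15
eef_pos: [0.4574, -0.0256, 0.0645]
tcp_rot: [0.0, 0.978, 0.208, 0.001]
contact_force: [0.2, 0.3, 4.1]
width: 0.0001
```

```bash
python3 look.py i scene; python3 ang.py i_scene
```

```text
{'time': 11.2, 'joints': array([-1.97136130e-01,  1.60095270e-01, -5.99477804e-01,  8.09149862e-01,
        3.15756364e-05,  2.52564012e+00]), 'dq': array([-0.00031325,  0.00250048, -0.00194969, -0.00466622, -0.00048348,
        0.00029831]), 'effort': array([-9.41965700e-03, -2.93343347e+01,  2.03112048e+01,  4.88102976e-01,
       -5.55539585e-02,  5.82855064e-04]), 'eef_pos': array([ 0.45739425, -0.02557258,  0.06445754]), 'tcp_rot': array([3.95447428e-04, 9.78153580e-01, 2.07880971e-01, 9.58440323e-04]), 'contact_force': array([1.27187617, 0.19978793, 3.95654694]), 'moment': array([-3.28379500e-05, -2.37365005e-01, -3.28781548e-02]), 'width': 0.00011926677269706145}
i_scene {'rib': (np.int64(27), np.float64(32.44881326031477), 'w', np.float64(11.73947550534395), 'r', np.float64(78.68520387904827), np.float64(95.94338601680845), 'z', np.float64(0.06060310004347702)), 'ptr': (np.int64(40), np.float64(99.02339906483316), 'w', np.float64(14.28901458433129), 'r', np.float64(105.42492933848591), np.float64(127.57735732567069), 'z', np.float64(0.06050603384970621))}
   diff deg -66.57458580451839 -1.1619457204403238
```

{"api": "drive_tool", "payload": {"moves": [[255,0,0,0.1,0,0,0],[255,0,0,0.1,0,0,0],[255,0,0,0.1,0,0,0],[255,0,0,0.1,0,0,0],[255,0,0,0.1,0,0,0],[255,0,0,0.1,0,0,0],[255,0,0,0.1,0,0,0],[255,0,0,0.1,0,0,0],[255,0,0,0.1,0,0,0],[255,0,0,0.1,0,0,0],[255,0,0,0.1,0,0,0],[255,0,0,0.1,0,0,0]]}}

```text
time: 12.7
eef_pos: [0.4564, -0.0254, 0.0628]
tcp_rot: [0.0, 0.978, 0.208, -0.0]
contact_force: [4.3, -0.9, 4.9]
width: 0.0001
```

{"api": "drive_tool", "payload": {"moves": [[255,0,0,0,0,0,0],[255,0,0,0,0,0,0],[255,0,0,0,0,0,0],[255,0,0,0,0,0,0],[255,0,0,0,0,0,0],[255,0,0,0,0,0,0],[255,0,0,0,0,0,0],[255,0,0,0,0,0,0],[255,0,0,0,0,0,0],[255,0,0,0,0,0,0],[255,0,0,0,0,0,0],[255,0,0,0,0,0,0]]}}

```text
time: 14.2
eef_pos: [0.4562, -0.0254, 0.0628]
tcp_rot: [-0.0, 0.978, 0.208, -0.0]
contact_force: [3.0, -1.6, 5.4]
width: 0.0001
```

```bash
python3 look.py j scene | cut -c1-20; python3 ang.py j_scene
```

```text
{'time': 14.25, 'joi
       -6.92514924e-
        3.51522850e-
        1.34174251e-
j_scene {'rib': (np.int64(29), np.float64(76.86847789117994), 'w', np.float64(15.094998755417304), 'r', np.float64(78.15772900056173), np.float64(95.43601978762878), 'z', np.float64(0.06094823983802744)), 'ptr': (np.int64(38), np.float64(98.91895215067188), 'w', np.float64(14.846175400843444), 'r', np.float64(105.6067718508057), np.float64(127.57735732567069), 'z', np.float64(0.061704898204547054))}
   diff deg -22.05047425949195 -0.384853377454393
```

View pics/j_scene.png

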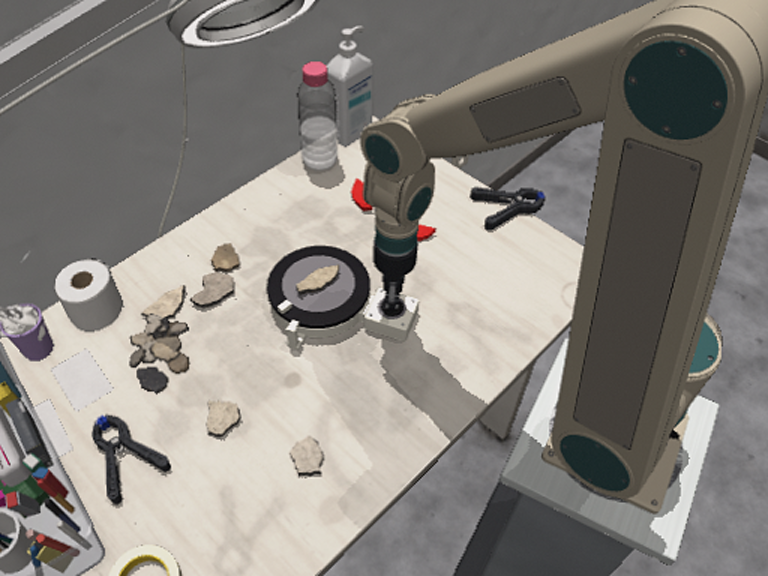

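{"api": "drive_tool", "payload": {"moves": [[255,0,0,0,0,0,0],[255,0,0,0,0,0,0],[255,0,0,0,0,0,0],[255,0,0,0,0,0,0],[255,0,0,0,0,0,0],[255,0,0,0,0,0,0],[255,0,0,0,0,0,0]]}}

```text
time: 15.12
eef_pos: [0.4562, -0.0254, 0.0628]
tcp_rot: [-0.0, 0.978, 0.208, -0.0]
contact_force: [3.9, -1.1, 4.9]
width: 0.0001
```

```bash
for t in k l m; do python3 look.py $t scene | head -1|cut -c1-20; done; python3 ang.py k_scene l_scene m_scene | grep diff
python3 - <<'E'
import cv2,pickle
for t in "m":
    a=pickle.load(open(f"{t}_scene.pkl","rb"))[0][:,:,::-1]
    c=a[185:245,165:260]; cv2.imwrite(f"pics/zm.png",cv2.resize(c,None,fx=8,fy=8,interpolation=cv2.INTER_CUBIC))
E
```

```text
{'time': 15.175, 'jo
{'time': 15.225, 'jo
{'time': 15.275, 'jo
   diff deg -9.323428966285647 -0.16272453303749593
   diff deg -8.479910345212488 -0.1480023557978869
   diff deg -8.485592940037208 -0.14810153578763505
```

View pics/zm.png

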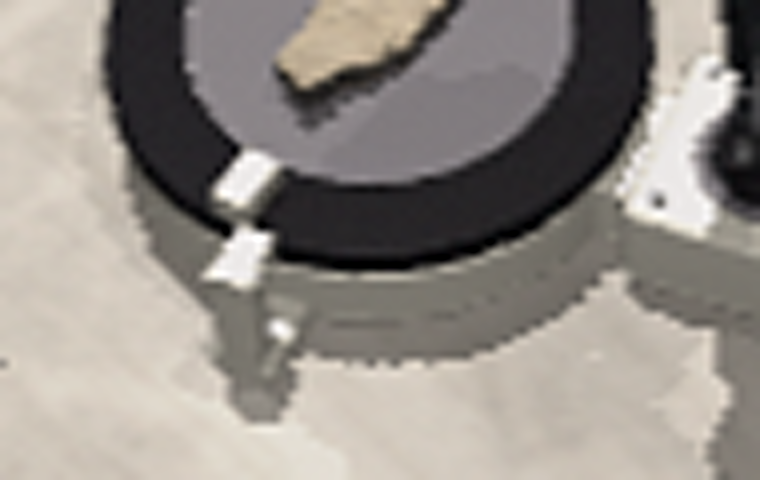

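```bash
python3 look.py n scene | head -1|cut -c1-20;  python3 ang.py n_scene | grep diff
```

```text
{'time': 15.325, 'jo
   diff deg -7.029474255438728 -0.12268747044158272
```

{"api": "drive_tool", "payload": {"moves": [[255,0,0,0,0,0,0],[255,0,0,0,0,0,0],[255,0,0,0,0,0,0],[255,0,0,-3,0,0,0],[255,0,0,-8,0,0,0],[255,0,0,-13,0,0,0],[255,0,0,-18,0,0,0],[255,0,0,-18,0,0,0]]}}

```text
time: 16.32
eef_pos: [0.4562, -0.0252, 0.2449]
tcp_rot: [0.0, 0.978, 0.208, 0.001]
contact_force: [0.7, -0.4, -0.2]
width: 0.0001
```

```bash
for t in o p q; do python3 look.py $t scene wrist | head -1|cut -c1-20; done; python3 ang.py o_scene p_scene q_scene o_wrist| grep diff
python3 - <<'E'
import cv2,pickle
a=pickle.load(open(f"q_scene.pkl","rb"))[0][:,:,::-1]
c=a[160:250,165:290]; cv2.imwrite(f"pics/zq.png",cv2.resize(c,None,fx=6,fy=6,interpolation=cv2.INTER_CUBIC))
E
```

```text
{'time': 16.425, 'jo
{'time': 16.525, 'jo
{'time': 16.625, 'jo
   diff deg -0.41070581215909385 -0.007168168679253549
   diff deg -0.437102297693869 -0.007628874262790431
   diff deg -0.16187443118792544 -0.0028252417990222945
```

View pics/zq.png

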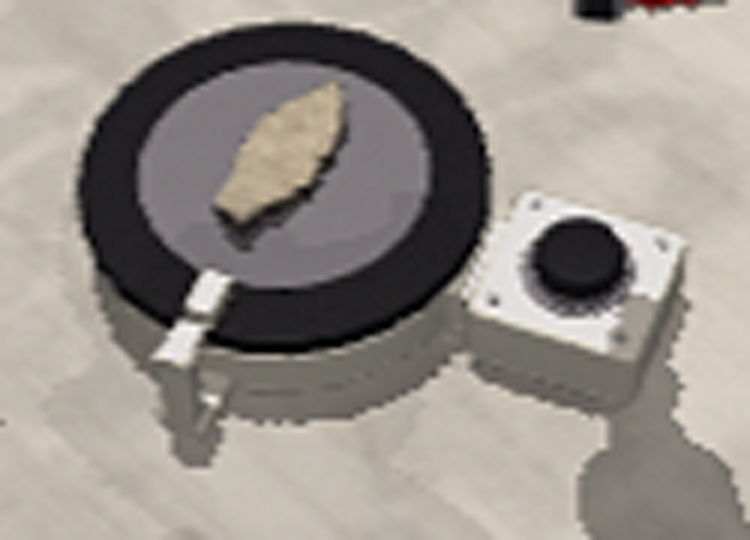

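View pics/q_wrist.png

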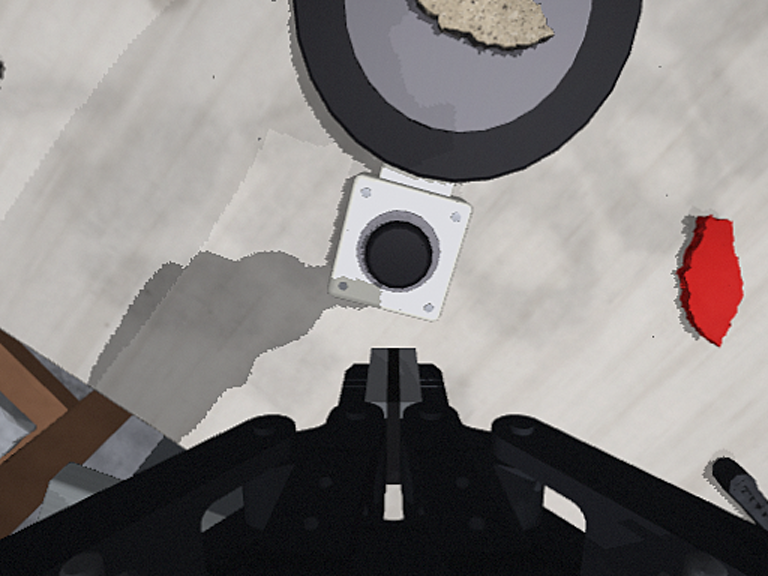

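The rib stands in line with the pointer to within 0.5°, the sherd lies centred on the pad, the button is up, and the tool is clear of everything. I'm handing in the job.

```bash
python3 -c "
from workcell import ctrl
print(ctrl.job_done(), ctrl.get_state()['time'])"
```

```text
the job is handed in; nothing more can be done
the job is handed in; nothing more can be done
```

The job is done and handed in at about 16.6 s of the 48 s. I laid the tan long sherd flat on the middle of the rubber pad and let go. I then held the jog button down in one press of about 5 s and lifted off when the rib reached the pointer.

**Last checks that passed:**
- **Rib:** it stands 0.2° to 0.4° short of the pointer in three scene pictures, so it did not overrun.
- **Sherd:** it lies flat near the pad's centre, judged by eye in the wrist picture after release. It rode round with the platter without visible slip.
- **Robot:** the button is up and the tool stands clear, touching nothing. I never went near the two loose sherds, the clamp or the red look-alikes.

**Checks that failed or disagreed:**
- **Pad centre and start angle:** the side camera gave a pad centre up to about 6 mm off, and a start angle of −1.35 rad. The wrist and scene views gave −1.29 and −1.27 rad, so I used those two.
- **Sherd position after placing:** my numeric fit failed because stray depth points got into it.
- **Rib from the wrist camera:** the last wrist picture did not include the rib or pointer, so the final alignment rests on the scene camera alone.
- **Button depth:** early in the press the force suggested only about half depth, while the tool height said about 7 mm. I pressed 1 mm further without letting up, and the force then read about 5 N.

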